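Unlock the filling stand's cam and push the beaker carriage under the spout

TASK

The carriage of this filling stand is locked out by an eccentric cam. Push the cam's peg round with your fingertips until the cam's low point squarely faces the roller, and only then push the carriage forward by its upright plate until it is fully home and the beaker stands under the spout. Do not grasp or lift anything: the beaker rides along upright in its ring, and the jars and the bottle round the stand are left alone; finish clear of everything.

Things in the scene. Friction and masses are not known exactly. Their poses are not given: they have to be found in the camera images.
- stand: Filling stand, fixed at a varying place and yaw. Black base plate 12 mm thick, over x -115..170, y -167..167 mm of its own frame; origin on the table surface. Own +x is 'forward' (away from the robot, the way the carriage travels), +y left, z up. A steel column 14 mm thick, 247 mm tall stands at own (105, 147) mm; its arm, 205 mm up, carries the spout.
- spout_tip (a point): Lower end of the white spout (widening from 8 mm at the tip to 32 mm above), fixed at own (105, 70) mm of the stand, 135 mm above the table. The beaker belongs beneath it.
- cam_pivot (a point): Vertical axis of the cam, fixed at own (35, -65) mm of the stand, at height 30 mm. The cam is a steel disc 100 mm across, at heights 15 to 27 mm, pivoted 18 mm off its centre: its edge is 68 mm from the pivot at the high point, by the peg, and 32 mm at the low point opposite.
- cam (a joint): Cam angle (rad), + is counter-clockwise from above. 0: high point and peg face the roller (stand's -x); +pi/2: peg to stand's -y; +pi or -pi (same place): peg to stand's +x, low point squarely faces the roller. Starts in -1..1, turns either way, stops at +-3.9. Stiff (5 N at the peg), stays where left.
- cam_peg (a point): Middle of the brass upright peg on the cam's high side: 16 mm thick, from 27 to 77 mm above the table, this point 52 mm up, 56 mm from the pivot.
- carriage (a joint): Travel of the carriage (m) along the stand's +x: starts at 0; 0.070 is fully home, against a stop. Friction 3 N; stays where it is left. With the cam high the roller meets the cam at about 0.035; with the low point facing it the roller leaves 1 mm at home.
- push_face (a point): Middle of the rear (robot-side) face of the carriage's upright aluminium push plate, 60 mm up. Plate 80 mm wide (along stand's y), 10 mm thick, 24 to 90 mm high; the face looks to stand's -x. The deck (88 mm wide, top at 24 mm) runs on 26 mm behind this face; at its rear a steel crossbar (top 27 mm, fork 31 mm) leads right to the roller.
- roller (a point): Centre of the follower roller, 20 mm across, 21 mm above the table, on the carriage's crossbar; it travels on a line through the cam's pivot.
- ring_center (a point): Centre, on the deck (24 mm up), of the black ring 9 mm high on the carriage (inner diameter 68 mm) in which the beaker stands, 105 mm ahead of the push face.
- beaker_center (a point): Centre of the loose white open beaker, 60 mm across, 75 mm tall, about 120 g, top 99 mm above the table; rides in the ring.
- low_jar_center (a point): Bystander: centre of a white lidded jar 44 mm across, 45 mm tall, on the base plate ahead of the cam. Leave alone.
- amber_center (a point): Bystander: centre of an amber bottle 48 mm across, 110 mm tall, on the table left of the stand. Leave alone.
- wide_jar_center (a point): Bystander: centre of a white lidded jar 68 mm across, 75 mm tall, on the table right of the stand. Leave alone.
Things that resemble listed ones, but are neither listed nor needed, are in the scene too. What is shaped like the part that bears beaker_center but pink, purple or turquoise is not meant.

How it is judged:
By the outcome, as a careful person would: the job done as asked, in the order asked, and still so for the second after the job is handed in, with the robot touching nothing.
It also fails if it takes over 54 s, if anything falls off the work surface, if the arm or the gripper's body presses on something with over 40 N, if the wrist force passes 120 N, or if a joint passes its speed limit or range.

ROBOT

A 7-joint arm with a two-finger parallel gripper is mounted at the origin on the work surface. World frame = base frame: x ahead of the robot, y to its left, z up, the work surface at z = 0. Lengths are in m, angles in degrees, forces in N, time in s.
With the tool pointing down it reaches from about 0.425 to 0.8 m from the base axis. Payload 8.3 kg.
Tool frame: the origin (TCP) lies midway between the tips of the shut fingers; the grasp point (between the pads) lies 19 mm behind it; z points along the fingers, y is the line along which they close (so a half turn about z gives the same grasp; the last joint's range is limited). The gripper opens to 85 mm and grips with 20 to 120 N. Pads are 22 mm wide; open, the fingers measure 114 mm over their backs; the gripper's body (76 mm by 85 mm) begins 54 mm behind the grasp point. The pads swing forward as they close: fully open they stand 13 mm farther back than shut.
Start: joints at [-76.943, 21.967, 0.94, 78.501, -0.361, 79.538, -2.664], TCP at [0.179, 0.599, 0.231] pointing down, gripper open.
Joint ranges: [-169.22, 169.22], [-14.56, 117.87], [-87.37, 89.26], [10.42, 133.3], [-82.24, 262.24], [0.94, 117.77], [-172.7, 172.7]. Speed limits (degrees/s): [136.94, 136.94, 172.46, 172.46, 180, 180, 180].

INTERFACE

Orientations are given as a 3x3 rotation matrix whose columns are the frame's x, y, z axes.
In Python, from station import readout, optics, arm, finder gives the robot as it stands.
- The arm moves only by the shell command python3 -m handwheel 'ROWS' [FORCE]. ROWS is JSON, a list of rows, each a list of 3 entries, a list of its own where there are three numbers: the turn, a rotation vector about the tool's x, y, z normalised to -1 to 1, where 1 is 4 degrees, then the shift along the tool's x, y, z normalised to -1 to 1, where 1 is 0.025 m, then the gripper's target within -1 to 1 (fully open at 1, half-way at 0, shut at -1). A call has 1 to 10 rows; each row shifts and turns the commanded pose from where the row before left it, along the tool's axes as they then stand; what a row does not reach is not made up. A row lasts 1/10 s, in which the tool goes at most 50 mm and 8.59 degrees, less where a joint would pass 70% of its speed; a pose out of reach is approached as far as the arm can. A call with a number of a shift or a turn outside -1 to 1 is refused whole. A call with a gripper value outside its range is refused whole. The fingers move at their own pace and stop on an object; FORCE is the grip in N (left out, the last holds). Time passes only in rows, so rows that do not move let the fingers close. It gives the time, the measured TCP pose, the force, the opening and the grip force at its end, in the units of the state.
- readout.observe(): the state, without advancing time (a new reading comes with each control period).
- optics.read_camera(name): name is "side" or "top"; returns a dict with "pixels" (400x640x3 uint8, red, green, blue), "range_z" (400x640 float32, m along the optical axis (not along the pixel's ray), 0 where there is no reading), "fx", "fy", "cx", "cy" (pixels), "eye" and "orientation" of the camera in the world. Camera axes: x right, y down, z forward; pixel columns grow to the right and rows downward; lengths in m; the calibration is good to about 2 mm. A picture is of the moment at which its call begins.
- arm.hand_in(): hands the job in; it is judged then, once.
Trained networks look in a picture, given as the dict that the camera call returned (one of the last four; its "shot" number tells which), for a name from the list of things; names that differ only in an ending like _2 or _b are one class to them, and where a whole thing is asked for, a point or a joint stands for the part that bears it (a point fixed in the world has none). Each returns a list of dicts, best first, with "p" (0 to 1); they miss things now and then, are a little off and sometimes report something else, mostly with a low value. They report only what shows in the picture. A call takes as long as a camera call. They do not tell look-alikes from the thing itself.
- finder.search_frame(picture, thing): "rect" ([left, top, right, bottom] in pixels, round what is visible of it).
- finder.regions_of(picture, thing): "region" (400x640 bool, what is visible of it) and "rect" ([left, top, right, bottom] in pixels, round what is visible of it).
The state is a dict: "time": time; "joint_positions": joint angles; "dq": joint speeds; "tau": joint torques, N m; "tool_pos": TCP position; "tool_rot": TCP orientation; "ft_force": force on the tool from outside, world axes, zero at the start; "torque": the same for the moment, N m; "finger_gap": finger opening in m; "grip_force": force on a finger pad.
Only numpy, scipy, OpenCV 4.12 (cv2) and the standard library are available. Lean on these libraries where they do the work, as an engineer would, in place of code of your own. Each camera call takes 0.05 s, during which the arm holds its last target. There are 200 camera calls.

## Working session

There is one attempt and no reset: what is moved stays moved. The work goes in short steps, Python scripts to look and compute and a shell command to move; the robot and the scene stay as the last step left them, time stands still between calls to the robot, and variables do not carry over. Pictures are saved under pics/ and viewed, at most 10 in all, crops included, and the job is handed in when it is done.

```bash
mkdir -p pics
cat > h.py <<'E'
import numpy as np, cv2
from station import readout, optics, arm, finder
def pts(c):
    v,u=np.mgrid[0:400,0:640]; z=c["range_z"]
    P=np.stack([(u-c["cx"])/c["fx"]*z,(v-c["cy"])/c["fy"]*z,z],-1)
    return P@np.array(c["orientation"]).T+np.array(c["eye"])
def save(c,n): cv2.imwrite(f"pics/{n}.png",c["pixels"][:,:,::-1])
E
python3 - <<'E'
from h import *
np.set_printoptions(precision=3,suppress=True)
for n in("top","side"):
    c=optics.read_camera(n); save(c,n+"1"); P=pts(c); print(n,c["eye"],c["orientation"])
    for t in("cam_peg","push_face","roller","beaker_center","low_jar_center","amber_center","wide_jar_center","stand","cam"):
        for r in finder.regions_of(c,t)[:3]:
            m=r["region"]&(c["range_z"]>0); q=P[m]
            if len(q): print(t,round(r["p"],2),[int(x) for x in r["rect"]],"med",np.median(q,0),"lo",np.percentile(q,3,0),"hi",np.percentile(q,97,0))
s=readout.observe(); print(s["time"],s["tool_pos"],s["tool_rot"],s["ft_force"])
E
```

```text
top [0.547 0.055 1.158] [[ 0.022 -0.997  0.072]
 [-1.    -0.023 -0.012]
 [ 0.014 -0.072 -0.997]]
push_face 0.88 [275, 191, 361, 267] med [0.544 0.096 0.025] lo [ 0.489 -0.028  0.02 ] hi [0.654 0.153 0.09 ]
push_face 0.59 [221, 205, 245, 225] med [0.598 0.255 0.076] lo [0.579 0.239 0.022] hi [0.618 0.282 0.112]
roller 0.83 [276, 191, 362, 269] med [0.545 0.097 0.025] lo [ 0.49  -0.029  0.02 ] hi [0.653 0.153 0.09 ]
beaker_center 0.93 [282, 196, 305, 225] med [0.618 0.118 0.039] lo [0.59  0.089 0.025] hi [0.64  0.141 0.101]
beaker_center 0.91 [193, 131, 226, 160] med [0.771 0.323 0.038] lo [0.739 0.289 0.001] hi [0.792 0.342 0.076]
beaker_center 0.86 [282, 304, 305, 331] med [0.372 0.119 0.02 ] lo [ 0.352  0.09  -0.001] hi [0.405 0.144 0.076]
low_jar_center 0.73 [352, 147, 371, 167] med [ 0.742 -0.033  0.056] lo [ 0.726 -0.052  0.025] hi [ 0.762 -0.016  0.06 ]
amber_center 0.78 [223, 204, 244, 227] med [0.598 0.254 0.076] lo [0.579 0.239 0.022] hi [0.62  0.281 0.112]
wide_jar_center 0.83 [422, 176, 455, 208] med [ 0.667 -0.216  0.073] lo [ 0.64  -0.248  0.018] hi [ 0.696 -0.191  0.078]
[... 1373 characters left out ...]
] hi [ 0.76  -0.021  0.058]
amber_center 0.65 [296, 134, 315, 173] med [0.597 0.248 0.059] lo [0.576 0.239 0.001] hi [0.619 0.269 0.109]
wide_jar_center 0.58 [350, 300, 386, 340] med [ 0.663 -0.235  0.073] lo [ 0.637 -0.256  0.016] hi [ 0.693 -0.201  0.076]
wide_jar_center 0.35 [252, 103, 402, 302] med [0.614 0.021 0.013] lo [ 0.48  -0.121  0.008] hi [0.747 0.197 0.204]
stand 0.65 [252, 104, 405, 302] med [0.614 0.021 0.013] lo [ 0.479 -0.121  0.008] hi [0.747 0.198 0.204]
cam 0.58 [311, 229, 349, 265] med [ 0.618 -0.04   0.027] lo [ 0.575 -0.079  0.02 ] hi [0.661 0.01  0.074]
1.0 [0.179 0.599 0.231] [[-0.958  0.287 -0.   ]
 [ 0.287  0.958  0.   ]
 [ 0.     0.    -1.   ]] [0.465 0.212 0.221]
```

Run:
```python
from h import *
np.set_printoptions(precision=4,suppress=True)
t=optics.read_camera("top"); s=optics.read_camera("side")
A=cv2.resize(t["pixels"][120:300,210:470],None,fx=3,fy=3)[:,:,::-1]; cv2.imwrite("pics/a.png",A)
B=cv2.resize(s["pixels"][95:310,240:440],None,fx=2.7,fy=2.7)[:,:,::-1]; cv2.imwrite("pics/b.png",B)
for c in(t,s):
    P=pts(c); ok=c["range_z"]>0
    st=finder.regions_of(c,"stand")[0]["region"]
    m=st&ok&(abs(P[...,2]-.012)<.006); q=P[m][:,:2].astype(np.float32)
    print("base",cv2.minAreaRect(q),len(q))
    r=finder.regions_of(c,"roller")[0]["region"]
    m=r&ok&(P[...,2]>.08)&(P[...,0]<.6); q=P[m][:,:2].astype(np.float32); print("plate",cv2.minAreaRect(q),q.mean(0),len(q))
    m=r&ok&(P[...,2]<.029); q=P[m][:,:2].astype(np.float32); print("carr",cv2.minAreaRect(q),len(q))
    r=finder.regions_of(c,"cam")[0]["region"]
    m=r&ok&(abs(P[...,2]-.027)<.004); q=P[m][:,:2].astype(np.float32); print("disc",cv2.minEnclosingCircle(q),q.mean(0))
    m=ok&(P[...,2]>.045)&(P[...,2]<.085)&(abs(P[...,0]-.61)<.08)&(abs(P[...,1]+.03)<.08); q=P[m]; print("peg",len(q),q.mean(0),q.min(0),q.max(0))
    b=[r for r in finder.regions_of(c,"beaker_center")]
    m=b[0]["region"]&ok&(P[...,2]>.09); q=P[m][:,:2].astype(np.float32); print("beaker",cv2.minEnclosingCircle(q))
```

```text
base ((0.6165833473205566, 0.043986350297927856), (0.2849739193916321, 0.3344273567199707), 8.005074501037598) 10047
plate ((0.5521914958953857, 0.10056295245885849), (0.0780516192317009, 0.09315187484025955), 89.6158676147461) [0.5195 0.1016] 172
carr ((0.5773531794548035, 0.059053607285022736), (0.18000610172748566, 0.19055624306201935), 7.620446681976318) 2033
disc ((0.620724618434906, -0.032644618302583694), 0.04999521002173424) [ 0.6211 -0.0316]
peg 47 [ 0.5942 -0.0588  0.0723] [ 0.587  -0.0659  0.0459] [ 0.6025 -0.0523  0.0796]
beaker ((0.0, 0.0), 0.0)
base ((0.6142921447753906, 0.0452251136302948), (0.28384146094322205, 0.33862292766571045), 7.97005558013916) 7965
plate ((0.5135425329208374, 0.10138415545225143), (0.010182848200201988, 0.08125613629817963), 8.159430503845215) [0.5138 0.0966] 123
carr ((0.5506660342216492, 0.06840632855892181), (0.24034719169139862, 0.19413310289382935), 67.60535430908203) 1517
disc ((0.6194788813591003, -0.032246723771095276), 0.05089571699500084) [ 0.6204 -0.0344]
peg 86 [ 0.5923 -0.0631  0.0668] [ 0.5858 -0.0678  0.0452] [ 0.5999 -0.0523  0.0796]
beaker ((0.0, 0.0), 0.0)
```

View pics/a.png

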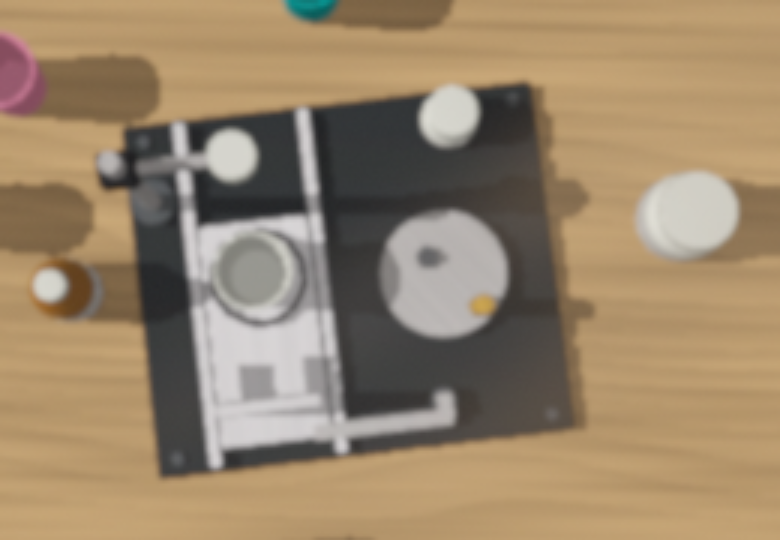

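View pics/b.png

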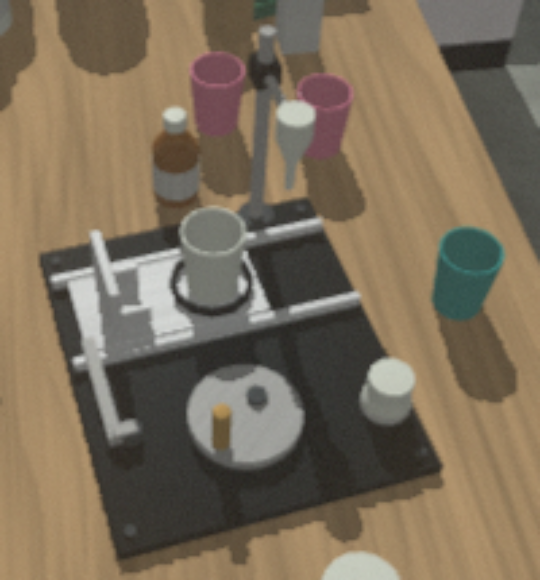

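The stand is yawed about +8°. In the top crop the peg is at (483,304) and the pivot at (430,257), so the cam sits at about +0.73 rad and I'll turn it counter-clockwise by about 138°. The beaker in the ring is the white one at (255,275). First I move beside the peg, staying high.

```bash
python3 -m handwheel '[[[0,0,0],[-0.91,-0.82,0],-1],[[0,0,0],[-0.91,-0.82,0],-1],[[0,0,0],[-0.91,-0.82,0],-1],[[0,0,0],[-0.91,-0.82,0],-1],[[0,0,0],[-0.91,-0.82,0],-1],[[0,0,0],[-0.91,-0.82,0],-1],[[0,0,0],[-0.91,-0.82,0],-1],[[0,0,0],[-0.91,-0.82,0],-1]]' 40
python3 -m handwheel '[[[0,0,0],[-0.91,-0.82,0],-1],[[0,0,0],[-0.91,-0.82,0],-1],[[0,0,0],[-0.91,-0.82,0],-1],[[0,0,0],[-0.91,-0.82,0],-1],[[0,0,0],[-0.91,-0.82,0],-1],[[0,0,0],[-0.91,-0.82,0],-1],[[0,0,0],[-0.91,-0.82,0],-1],[[0,0,0],[-0.91,-0.82,0],-1]]'
```

```text
time: 2.3
tool_pos: [0.307, 0.3884, 0.2315]
tool_rot: [[-0.958, 0.287, 0.0], [0.287, 0.958, 0.0], [0.0, 0.0, -1.0]]
ft_force: [-0.1, -0.0, 0.3]
finger_gap: 0.0001
grip_force: 0.0
time: 3.1
tool_pos: [0.4344, 0.1791, 0.2316]
tool_rot: [[-0.958, 0.287, 0.0], [0.287, 0.958, 0.0], [-0.0, 0.001, -1.0]]
ft_force: [-0.4, 0.9, 0.0]
finger_gap: 0.0001
grip_force: 0.0
```

```bash
python3 -m handwheel '[[[0,0,0],[-0.91,-0.82,0],-1],[[0,0,0],[-0.91,-0.82,0],-1],[[0,0,0],[-0.91,-0.82,0],-1],[[0,0,0],[-0.91,-0.82,0],-1],[[0,0,0],[-0.91,-0.82,0],-1],[[0,0,0],[-0.91,-0.82,0],-1],[[0,0,0],[-0.91,-0.82,0],-1],[[0,0,0],[-0.91,-0.82,0],-1],[[0,0,1],[0,0,0],-1],[[0,0,1],[0,0,0],-1]]'
python3 -m handwheel '[[[0,0,1],[0,0,0],-1],[[0,0,1],[0,0,0],-1],[[0,0,1],[0,0,0],-1],[[0,0,1],[0,0,0],-1],[[0,0,1],[0,0,0],-1],[[0,0,1],[0,0,0],-1],[[0,0,1],[0,0,0],-1],[[0,0,1],[0,0,0],-1],[[0,0,1],[0,0,0],-1],[[0,0,1],[0,0,0],-1]]'
python3 -m handwheel '[[[0,0,1],[0,0,0.5],-1],[[0,0,1],[0,0,0.5],-1],[[0,0,1],[0,0,0.5],-1],[[0,0,1],[0,0,0.5],-1],[[0,0,1],[0,0,0.5],-1],[[0,0,1],[0,0,0.5],-1],[[0,0,1],[0,0,0.5],-1],[[0,0,1],[0,0,0.5],-1],[[0,0,1],[0,0,0],-1],[[0,0,1],[0,0,0],-1]]'
```

```text
time: 4.1
tool_pos: [0.5615, -0.0306, 0.2312]
tool_rot: [[-0.907, 0.422, -0.0], [0.422, 0.907, -0.001], [-0.0, -0.001, -1.0]]
ft_force: [-0.8, -0.2, -0.5]
finger_gap: 0.0
grip_force: 0.0
time: 5.1
tool_pos: [0.5612, -0.029, 0.2314]
tool_rot: [[-0.426, 0.905, 0.0], [0.905, 0.426, 0.0], [0.0, 0.0, -1.0]]
ft_force: [0.5, 0.0, -0.3]
finger_gap: -0.0002
grip_force: 0.0
time: 6.1
tool_pos: [0.5609, -0.029, 0.1309]
tool_rot: [[0.256, 0.967, -0.001], [0.967, -0.256, -0.0], [-0.0, -0.001, -1.0]]
ft_force: [0.0, 0.4, -0.5]
finger_gap: 0.0003
grip_force: 0.0
```

```bash
python3 -m handwheel '[[[0,0,1],[0,0,0.6],-1],[[0,0,1],[0,0,0.6],-1],[[0,0,1],[0,0,0.6],-1],[[0,0,1],[0,0,0.6],-1],[[0,0,1],[0,0,0.6],-1],[[0,0,1],[0,0,0.4],-1],[[0,0,0],[0,0,0],-1]]'
python3 - <<'E'
from h import *
np.set_printoptions(precision=4,suppress=True)
t=optics.read_camera("top"); s=optics.read_camera("side")
cv2.imwrite("pics/c.png",np.hstack([cv2.resize(t["pixels"][170:260,290:400],(480,393)),cv2.resize(s["pixels"][190:280,250:320+40],(480,393))[:,:310]])[:,:,::-1])
E
```

```text
time: 6.8
tool_pos: [0.5602, -0.0288, 0.0449]
tool_rot: [[0.625, 0.78, -0.003], [0.78, -0.625, -0.0], [-0.002, -0.002, -1.0]]
ft_force: [-0.1, 0.7, -0.1]
finger_gap: -0.0002
grip_force: 0.0
```

View pics/c.png

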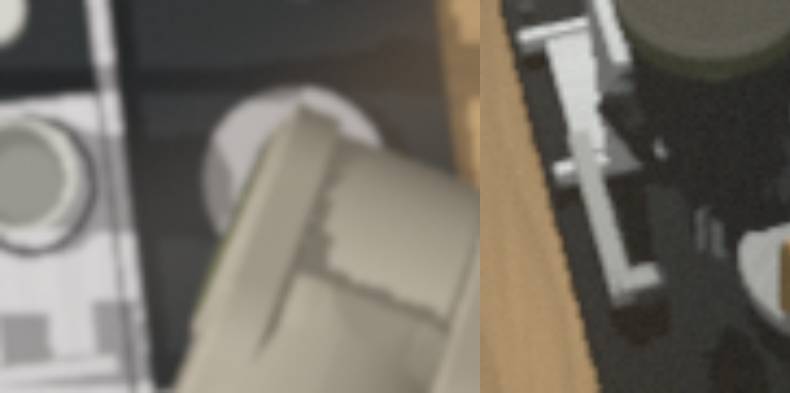

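```bash
cat > mon.py <<'E'
from h import *
np.set_printoptions(precision=4,suppress=True)
Y=np.radians(8); O=np.array([.5883,.0408]); c,s=np.cos(Y),np.sin(Y); R=np.array([[c,-s],[s,c]])
own=lambda p:R.T@(np.array(p)[:2]-O)
piv=O+R@[.035,-.065]
st=readout.observe(); T=np.array(st["tool_rot"]); p=np.array(st["tool_pos"])
k=optics.read_camera("side"); P=pts(k); ok=k["range_z"]>0
hsv=cv2.cvtColor(k["pixels"],cv2.COLOR_RGB2HSV)
print("t",st["time"],"tool own",own(p)*1e3,"z",p[2],"y-yaw own",np.degrees(np.arctan2(T[1,1],T[0,1]))-8,"f",st["ft_force"])
print("pivot in tool xy mm",((T[:2,:2].T)@(piv-p[:2]))*1e3)
d=np.linalg.norm(P[...,:2]-piv,axis=-1)
m=ok&(hsv[...,0]>10)&(hsv[...,0]<28)&(hsv[...,1]>110)&(P[...,2]>.035)&(P[...,2]<.085)&(d<.08)
q=P[m]
if len(q)>5:
    a=(q.min(0)+q.max(0))/2; o=own(q.mean(0)); o2=own(a); ctr=np.array([.035,-.065])
    print("peg n",len(q),"own",o*1e3,o2*1e3,"cam deg",[(np.degrees(np.arctan2(*(v-ctr)[::-1]))+180)%360 for v in(o,o2)],"r",np.linalg.norm(o2-ctr))
r=finder.regions_of(k,"roller")
if r:
    m=r[0]["region"]&ok&(P[...,2]>.075)&(P[...,0]<.62)
    if m.sum()>20: print("plate own",own(P[m].mean(0))*1e3,r[0]["p"],m.sum())
E
python3 mon.py; python3 -m handwheel '[[[0,0,0],[-0.14,0.45,0],-1],[[0,0,0],[0,0.4,0],-1],[[0,0,-0.5],[-0.03,0.1,0],-1],[[0,0,-1],[-0.06,0.16,0],-1],[[0,0,-1],[-0.06,0.16,0],-1],[[0,0,-1],[-0.06,0.16,0],-1]]'; python3 mon.py
```

```text
t 6.9 tool own [-36.4772 -65.4958] z 0.04652101721089791 y-yaw own -46.53525536731864 f [ 1.4309 -0.5528 -0.8923]
pivot in tool xy mm [52.2191 48.8099]
peg n 78 own [  -9.7661 -105.0459] [  -9.1542 -102.7411] cam deg [np.float64(41.81447594987108), np.float64(40.52244028483696)] r 0.058086004444716226
plate own [-68.1381  54.3608] 0.65 139
time: 7.6
tool_pos: [0.5843, -0.0584, 0.0464]
tool_rot: [[0.415, 0.91, -0.002], [0.91, -0.415, 0.001], [-0.0, -0.002, -1.0]]
ft_force: [-6.0, 2.1, 4.0]
finger_gap: -0.0001
grip_force: 3.0
t 7.6 tool own [-17.7919 -97.6533] z 0.046353058462439534 y-yaw own -32.520598299291386 f [-5.9855  2.1081  3.9739]
pivot in tool xy mm [55.9142 26.9595]
peg n 55 own [  -2.3265 -114.5988] [  -1.1998 -113.8748] cam deg [np.float64(53.036073142061994), np.float64(53.473960783406866)] r 0.060820831329914414
plate own [-65.9057  52.7173] 0.76 146
```

```bash
python3 -m handwheel '[[[0,0,-1],[-0.07,0.17,0],-1],[[0,0,-1],[-0.07,0.17,0],-1],[[0,0,-1],[-0.07,0.17,0],-1],[[0,0,-1],[-0.07,0.17,0],-1],[[0,0,-1],[-0.07,0.17,0],-1],[[0,0,-1],[-0.07,0.17,0],-1],[[0,0,-1],[-0.07,0.17,0],-1],[[0,0,-1],[-0.07,0.17,0],-1]]'; python3 mon.py
```

```text
time: 8.5
tool_pos: [0.6145, -0.0783, 0.0461]
tool_rot: [[-0.128, 0.992, -0.002], [0.992, 0.128, -0.0], [0.0, -0.002, -1.0]]
ft_force: [-5.0, 0.2, 3.1]
finger_gap: -0.0002
grip_force: 2.7
t 8.5 tool own [   9.3932 -121.5815] z 0.04608839728591946 y-yaw own -0.6618381159571731 f [-4.9903  0.2486  3.099 ]
pivot in tool xy mm [56.8735 24.9515]
peg n 54 own [  28.3602 -127.061 ] [  28.5258 -126.178 ] cam deg [np.float64(83.89322455116184), np.float64(83.95916402568537)] r 0.06151965571385092
plate own [-65.3427  59.4643] 0.76 140
```

```bash
python3 -m handwheel '[[[0,0,-1],[-0.07,0.16,0],-1],[[0,0,-1],[-0.07,0.16,0],-1],[[0,0,-1],[-0.07,0.16,0],-1],[[0,0,-1],[-0.07,0.16,0],-1],[[0,0,-1],[-0.07,0.16,0],-1],[[0,0,-1],[-0.07,0.16,0],-1],[[0,0,-1],[-0.07,0.16,0],-1],[[0,0,-1],[-0.07,0.16,0],-1],[[0,0,-1],[-0.07,0.16,0],-1],[[0,0,-1],[-0.07,0.16,0],-1]]'; python3 mon.py
```

```text
time: 9.6
tool_pos: [0.6571, -0.0773, 0.0459]
tool_rot: [[-0.734, 0.679, -0.002], [0.679, 0.734, -0.001], [0.001, -0.002, -1.0]]
ft_force: [-5.3, -1.8, 0.8]
finger_gap: 0.0004
grip_force: 2.5
t 9.6 tool own [  51.6793 -126.5496] z 0.0458984507967882 y-yaw own 39.23272692875645 f [-5.2667 -1.7771  0.8267]
pivot in tool xy mm [58.2245 26.0088]
plate own [-65.8656  61.7227] 0.74 130
```

```bash
python3 -m handwheel '[[[0,0,-1],[-0.06,0.17,0],-1],[[0,0,-1],[-0.06,0.17,0],-1],[[0,0,-1],[-0.06,0.17,0],-1],[[0,0,-1],[-0.06,0.17,0],-1],[[0,0,-1],[-0.06,0.17,0],-1],[[0,0,-1],[-0.06,0.17,0],-1],[[0,0,-1],[-0.06,0.17,0],-1],[[0,0,-1],[-0.06,0.17,0],-1],[[0,0,-1],[-0.06,0.17,0],-1],[[0,0,-1],[-0.06,0.17,0],-1]]'; python3 mon.py
```

```text
time: 10.7
tool_pos: [0.6892, -0.0476, 0.0461]
tool_rot: [[-0.999, 0.051, 0.001], [0.051, 0.999, -0.003], [-0.002, -0.003, -1.0]]
ft_force: [2.1, -6.3, -2.4]
finger_gap: -0.0001
grip_force: 3.1
t 10.7 tool own [  87.665  -101.5417] z 0.046082685349515776 y-yaw own 79.09309273430802 f [ 2.0842 -6.2728 -2.3564]
pivot in tool xy mm [58.6276 25.9165]
plate own [-66.2198  64.7527] 0.6 134
```

```bash
python3 -m handwheel '[[[0,0,-0.9],[-0.02,0.17,0],-1],[[0,0,-0.9],[-0.01,0.17,0],-1],[[0,0,-0.9],[-0.01,0.16,0],-1],[[0,0,0],[0,0,0],-1]]'; python3 mon.py;  python3 -m handwheel '[[[0,0,0],[0,-0.8,0],-1],[[0,0,0],[0,-0.8,0],-1],[[0,0,0],[0,0,-1],-1],[[0,0,0],[0,0,-1],-1],[[0,0,0],[0,0,-1],-1],[[0,0,0],[0,0,-1],-1],[[0,0,0],[0,-1,-1],-1],[[0,0,0],[0,-1,0],-1],[[0,0,0],[0,-1,0],-1]]'; python3 mon.py
python3 - <<'E'
from h import *
s=optics.read_camera("side");cv2.imwrite("pics/d.png",cv2.resize(s["pixels"][130:330,240:440],None,fx=2.9,fy=2.9)[:,:,::-1])
t=optics.read_camera("top");cv2.imwrite("pics/e.png",cv2.resize(t["pixels"][120:300,210:470],None,fx=3,fy=3)[:,:,::-1])
for n,k in(("side",s),("top",t)):
    P=pts(k)
    for r in finder.regions_of(k,"cam")[:1]:
        m=r["region"]&(abs(P[...,2]-.027)<.004); q=P[m][:,:2].astype(np.float32); print(n,r["p"],"disc",cv2.minEnclosingCircle(q),len(q))
E
```

```text
time: 11.2
tool_pos: [0.6912, -0.0337, 0.047]
tool_rot: [[-0.99, -0.138, 0.004], [-0.138, 0.99, -0.002], [-0.004, -0.003, -1.0]]
ft_force: [2.9, -4.7, -0.4]
finger_gap: -0.0001
grip_force: 2.1
t 11.2 tool own [ 91.5797 -88.0832] z 0.04700236149886967 y-yaw own 89.93243587561827 f [ 2.8746 -4.727  -0.44  ]
pivot in tool xy mm [56.6062 23.0164]
plate own [-66.2103  64.4675] 0.82 136
time: 12.2
tool_pos: [0.7061, -0.1491, 0.1728]
tool_rot: [[-0.99, -0.139, 0.002], [-0.139, 0.99, -0.001], [-0.002, -0.001, -1.0]]
ft_force: [-0.9, -0.3, -1.2]
finger_gap: -0.0001
grip_force: 0.0
t 12.2 tool own [  90.2161 -204.4267] z 0.17275433238089072 y-yaw own 89.986069789295 f [-0.943  -0.2916 -1.1927]
pivot in tool xy mm [ 55.2495 139.4131]
peg n 68 own [ 88.8725 -71.482 ] [ 89.5404 -69.5925] cam deg [np.float64(173.1390938033662), np.float64(175.18684108493068)] r 0.05473336852817532
plate own [-66.2845  64.4975] 0.57 137
side 0.62 disc ((0.6497927904129028, -0.01669343374669552), 0.051014211028814316) 1119
top 0.75 disc ((0.650484025478363, -0.017826411873102188), 0.04962577298283577) 1162
```

View pics/d.png

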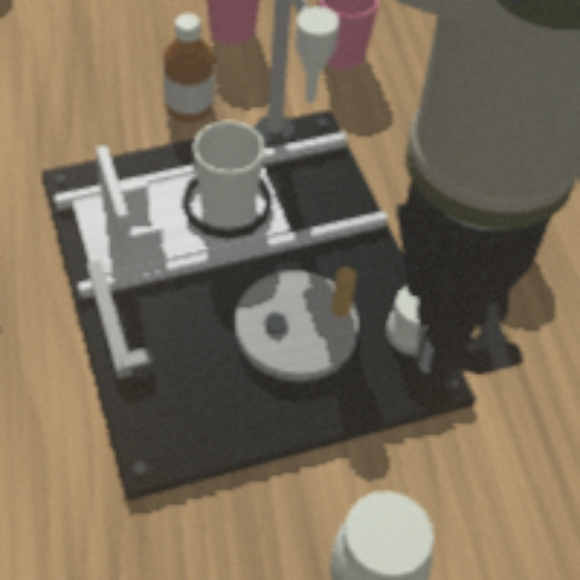

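Finger contact and the disc fit both put the cam at about 177–178°, and the picture shows the peg ahead of the pivot with the jars untouched. One nudge of about 2 mm will square it.

```bash
python3 -m handwheel '[[[0,0,0],[-0.03,1,0],-1],[[0,0,0],[0,1,0],-1],[[0,0,0],[0,1,1],-1],[[0,0,0],[0,0,1],-1],[[0,0,0],[0,0,1],-1],[[0,0,0],[0,0,1],-1],[[0,0,0],[0,0,1],-1],[[0,0,0],[0,0.8,0],-1],[[0,0,0],[0,0.6,0],-1],[[0,0,0],[0,0.3,0],-1]]'; python3 mon.py
```

```text
time: 13.5
tool_pos: [0.6903, -0.0266, 0.0472]
tool_rot: [[-0.989, -0.145, 0.001], [-0.145, 0.989, -0.0], [-0.001, -0.0, -1.0]]
ft_force: [1.6, -5.5, -3.7]
finger_gap: -0.0002
grip_force: 2.8
t 13.5 tool own [ 91.6197 -80.9316] z 0.047232927073899755 y-yaw own 90.31137292113057 f [ 1.5565 -5.5211 -3.6641]
pivot in tool xy mm [56.5322 16.2391]
plate own [-66.3571  63.1015] 0.88 129
```

```bash
python3 -m handwheel '[[[0,0,0],[0,-0.8,0],-1],[[0,0,0],[0,-0.8,0],-1],[[0,0,0],[0,0,-1],-1],[[0,0,0],[0,0,-1],-1],[[0,0,0],[0,0,-1],-1],[[0,0,0],[0,0,-1],-1],[[0,0,0],[0,-1,-1],-1],[[0,0,0],[0,-1,0],-1],[[0,0,0],[0,-1,0],-1],[[0,0,0],[0,0,0],-1]]'; python3 mon.py
python3 - <<'E'
from h import *
from scipy.optimize import least_squares
s=optics.read_camera("side");t=optics.read_camera("top");cv2.imwrite("pics/e.png",cv2.resize(t["pixels"][120:300,210:470],None,fx=3,fy=3)[:,:,::-1])
for n,k in(("side",s),("top",t)):
    P=pts(k)
    for r in finder.regions_of(k,"cam")[:1]:
        m=r["region"]&(abs(P[...,2]-.027)<.004); q=P[m][:,:2].astype(np.float32); print(n,r["p"],"disc",cv2.minEnclosingCircle(q),len(q))
E
```

```text
time: 14.6
tool_pos: [0.705, -0.1526, 0.172]
tool_rot: [[-0.991, -0.132, 0.0], [-0.132, 0.991, -0.005], [0.0, -0.005, -1.0]]
ft_force: [-0.7, 0.2, -0.3]
finger_gap: -0.0001
grip_force: 0.0
t 14.6 tool own [  88.6907 -207.8108] z 0.17196918395402008 y-yaw own 89.60123853480242 f [-0.6532  0.203  -0.336 ]
pivot in tool xy mm [ 54.6836 142.4321]
peg n 67 own [ 88.6416 -63.3288] [ 90.2845 -61.2623] cam deg [np.float64(181.78448200297487), np.float64(183.86777187509793)] r 0.055410676412957556
plate own [-66.3708  64.125 ] 0.6 131
side 0.72 disc ((0.649954080581665, -0.014043898321688175), 0.05164799094200134) 1112
top 0.91 disc ((0.6503549814224243, -0.014767606742680073), 0.05031202733516693) 1210
```

View pics/e.png

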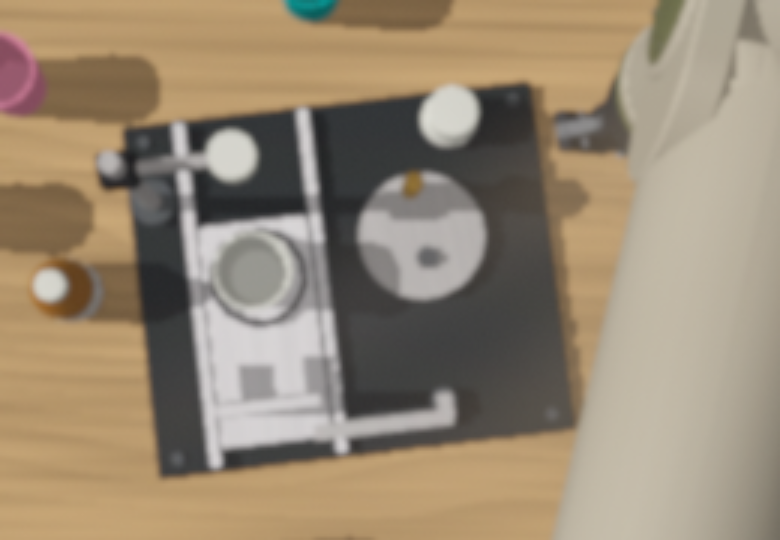

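The peg is now at (413,184) and the disc fit gives about 186°, so I overshot slightly. I'll push it back from the other side.

```bash
python3 -m handwheel '[[[0,0,0],[-0.09,1,0],-1],[[0,0,0],[0,1,0],-1],[[0,0,0],[0,1,0],-1],[[0,0,0],[0,1,0],-1],[[0,0,0],[0,1,0],-1],[[0,0,0],[0,1,0],-1],[[0,0,0],[0,1,0],-1],[[0,0,0],[0,0.6,0],-1],[[0,0,0],[0,0,0],-1]]'; python3 -m handwheel '[[[0,0,0],[0,0,1],-1],[[0,0,0],[0,0,1],-1],[[0,0,0],[0,0,1],-1],[[0,0,0],[0,0,1],-1],[[0,0,0],[0,0,1],-1],[[0,0,0],[0,0,0],-1],[[0,0,0],[0,0,0],-1]]';python3 mon.py
```

```text
time: 15.8
tool_pos: [0.6811, 0.0494, 0.1713]
tool_rot: [[-0.989, -0.147, -0.0], [-0.147, 0.989, 0.002], [-0.0, 0.002, -1.0]]
ft_force: [0.1, -0.2, 0.4]
finger_gap: -0.0003
grip_force: 0.0
time: 16.5
tool_pos: [0.6815, 0.0438, 0.0465]
tool_rot: [[-0.99, -0.14, -0.001], [-0.14, 0.99, -0.001], [0.001, -0.001, -1.0]]
ft_force: [-0.4, 0.2, -0.3]
finger_gap: 0.0002
grip_force: 0.0
t 16.5 tool own [ 92.7427 -10.0164] z 0.046489070795231076 y-yaw own 90.06550755340112 f [-0.4034  0.2036 -0.3094]
pivot in tool xy mm [ 57.8054 -54.9176]
peg n 70 own [ 88.5835 -63.2854] [ 89.2916 -60.8276] cam deg [np.float64(181.83280406525927), np.float64(184.39460684776688)] r 0.05445167258239536
```

```bash
python3 -m handwheel '[[[0,0,0],[0.06,-0.5,0],-1],[[0,0,0],[0,-0.4,0],-1],[[0,0,0],[0,-0.2,0],-1],[[0,0,0],[0,-0.12,0],-1],[[0,0,0],[0,0,0],-1],[[0,0,0],[0,0,0],-1]]';python3 mon.py
```

```text
time: 17.2
tool_pos: [0.6844, 0.0151, 0.0463]
tool_rot: [[-0.99, -0.142, 0.0], [-0.142, 0.99, 0.0], [-0.0, 0.0, -1.0]]
ft_force: [0.7, 2.6, 1.6]
finger_gap: -0.0002
grip_force: 0.8
t 17.2 tool own [ 91.5784 -38.8264] z 0.04632405363521942 y-yaw own 90.15680189501518 f [0.7143 2.577  1.6033]
pivot in tool xy mm [ 56.6498 -26.0186]
peg n 62 own [ 88.4138 -66.367 ] [ 88.9736 -65.9626] cam deg [np.float64(178.53400295055903), np.float64(178.97830442305687)] r 0.05398213715323273
plate own [-66.2825  63.9266] 0.78 134
```

```bash
python3 -m handwheel '[[[0,0,0],[0,-0.08,0],-1],[[0,0,0],[0,0,0],-1],[[0,0,0],[0,0,0],-1]]';python3 mon.py; python3 -m handwheel '[[[0,0,0],[0,0.6,0],-1],[[0,0,0],[0,0.6,0],-1],[[0,0,0],[0,0,-1],-1],[[0,0,0],[0,0,-1],-1],[[0,0,0],[0,0,-1],-1],[[0,0,0],[0,0,-1],-1],[[0,0,0],[0,0,-1],-1],[[0,0,0],[0,-1,0],-1],[[0,0,0],[0,-1,0],-1]]'
python3 -m handwheel '[[[0,0,0],[0,-1,0],-1],[[0,0,0],[0,-1,0],-1],[[0,0,0],[0,-1,0],-1],[[0,0,0],[0,-1,0],-1],[[0,0,0],[0,-1,0],-1],[[0,0,0],[0,0,0],-1]]';python3 mon.py
python3 - <<'E'
from h import *
s=optics.read_camera("side");t=optics.read_camera("top")
cv2.imwrite("pics/f.png",cv2.resize(t["pixels"][150:270,290:410],None,fx=5,fy=5)[:,:,::-1])
for n,k in(("side",s),("top",t)):
    P=pts(k)
    for r in finder.regions_of(k,"cam")[:1]:
        m=r["region"]&(abs(P[...,2]-.027)<.004); q=P[m][:,:2].astype(np.float32); print(n,r["p"],"disc",cv2.minEnclosingCircle(q),len(q))
E
```

```text
time: 17.6
tool_pos: [0.6846, 0.014, 0.0461]
tool_rot: [[-0.99, -0.143, -0.0], [-0.143, 0.99, 0.001], [0.0, 0.001, -1.0]]
ft_force: [-0.6, 4.9, 1.0]
finger_gap: 0.0001
grip_force: 2.6
t 17.6 tool own [ 91.5857 -39.9669] z 0.04614354981588038 y-yaw own 90.19528662849685 f [-0.5955  4.9174  0.9913]
pivot in tool xy mm [ 56.6707 -24.8401]
peg n 61 own [ 88.5559 -67.2733] [ 89.4999 -65.8136] cam deg [np.float64(177.56939154743287), np.float64(179.1447155735584)] r 0.0545060168837784
plate own [-66.2127  64.6257] 0.68 135
time: 18.6
tool_pos: [0.6879, -0.005, 0.1724]
tool_rot: [[-0.989, -0.145, 0.002], [-0.145, 0.989, 0.0], [-0.002, 0.0, -1.0]]
ft_force: [0.7, -0.7, -0.8]
finger_gap: 0.0002
grip_force: 0.0
time: 19.2
tool_pos: [0.7043, -0.1355, 0.1708]
tool_rot: [[-0.991, -0.136, -0.001], [-0.136, 0.991, -0.004], [0.002, -0.003, -1.0]]
ft_force: [0.4, -1.2, 0.7]
finger_gap: 0.0001
grip_force: 0.0
t 19.2 tool own [  90.2941 -190.7095] z 0.17078977569419634 y-yaw own 89.82095838680955 f [ 0.3982 -1.2048  0.6906]
pivot in tool xy mm [ 55.6873 125.5354]
peg n 68 own [ 88.8686 -66.5778] [ 89.4635 -64.2376] cam deg [np.float64(178.3222926457733), np.float64(180.80200093692386)] r 0.054468865291430094
plate own [-66.4406  59.6256] 0.6 116
side 0.81 disc ((0.6488298177719116, -0.015655433759093285), 0.05049974098801613) 1080
top 0.92 disc ((0.6504079103469849, -0.015936553478240967), 0.050220660865306854) 1209
```

View pics/f.png

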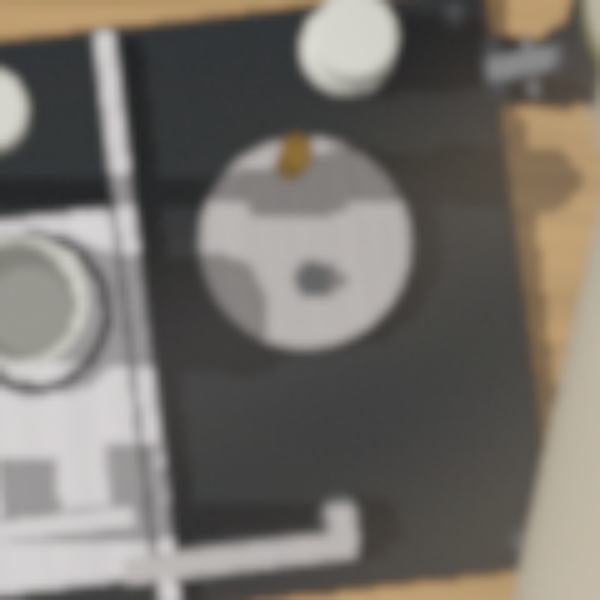

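The cam now sits square at 181°±2. Roller (342,515), pivot (316,280) and disc centre (305,242) line up in the picture. Next I go behind the push plate.

```bash
python3 -m handwheel '[[[0,0,0],[0.68,0.87,0],-1],[[0,0,0],[0.68,0.87,0],-1],[[0,0,0],[0.68,0.87,0],-1],[[0,0,0],[0.68,0.87,0],-1],[[0,0,0],[0.68,0.87,0],-1],[[0,0,0],[0.68,0.87,0],-1],[[0,0,0],[0.68,0.87,0],-1],[[0,0,0],[0.68,0.87,0],-1],[[0,0,0],[0.68,0.87,0],-1],[[0,0,0],[0.68,0.87,0],-1]]'; python3 -m handwheel '[[[0,0,0],[0.68,0.87,0],-1],[[0,0,0],[0.68,0.87,0],-1],[[0,0,0],[0,0,0],-1],[[0,0,0],[0,0,0],-1]]';python3 mon.py
```

```text
time: 20.5
tool_pos: [0.505, 0.0623, 0.1716]
tool_rot: [[-0.99, -0.143, 0.001], [-0.143, 0.99, 0.0], [-0.001, 0.0, -1.0]]
ft_force: [-0.5, 0.8, 0.1]
finger_gap: -0.0004
grip_force: 0.0
time: 20.9
tool_pos: [0.466, 0.0998, 0.1717]
tool_rot: [[-0.99, -0.144, 0.001], [-0.144, 0.99, 0.0], [-0.001, 0.0, -1.0]]
ft_force: [0.5, -0.1, 0.1]
finger_gap: -0.0001
grip_force: 0.0
t 20.9 tool own [-112.8542   75.4134] z 0.17173887346303748 y-yaw own 90.28309273770424 f [ 0.4702 -0.0904  0.1094]
pivot in tool xy mm [-147.1586 -141.1422]
peg n 69 own [ 88.8753 -66.2047] [ 89.2846 -64.1719] cam deg [np.float64(178.71900503297084), np.float64(180.87400905469755)] r 0.054290881591244095
plate own [-66.2175  64.1084] 0.8 133
```

```bash
python3 -m handwheel '[[[0,0,0],[0,-0.25,1],-1],[[0,0,0],[0,0,1],-1],[[0,0,0],[0,0,1],-1],[[0,0,0],[0,0,1],-1],[[0,0,0],[0,0,0.6],-1],[[0,0,0],[-0.5,0,0],-1],[[0,0,0],[-0.4,0,0],-1],[[0,0,0],[-0.2,0,0],-1],[[0,0,0],[-0.15,0,0],-1],[[0,0,0],[-0.15,0,0],-1]]';python3 mon.py
python3 -m handwheel '[[[0,0,0],[-0.2,0,0],-1],[[0,0,0],[-0.2,0,0],-1],[[0,0,0],[-0.25,0,0],-1],[[0,0,0],[-0.25,0,0],-1],[[0,0,0],[-0.25,0,0],-1],[[0,0,0],[-0.25,0,0],-1],[[0,0,0],[-0.25,0,0],-1]]';python3 mon.py
```

```text
time: 22.0
tool_pos: [0.5017, 0.0974, 0.0564]
tool_rot: [[-0.99, -0.141, -0.001], [-0.141, 0.99, -0.0], [0.001, -0.0, -1.0]]
ft_force: [-2.6, -0.6, 2.7]
finger_gap: 0.0
grip_force: 1.6
t 22.0 tool own [-77.8539  68.0536] z 0.056418163611099095 y-yaw own 90.11983010037115 f [-2.6042 -0.5529  2.7047]
pivot in tool xy mm [-112.5754 -133.2893]
peg n 60 own [ 88.9355 -66.7945] [ 89.4592 -64.6696] cam deg [np.float64(178.09435183242397), np.float64(180.34759711736285)] r 0.05446019670678534
plate own [-64.5946  36.8557] 0.56 48
time: 22.8
tool_pos: [0.5431, 0.1033, 0.0562]
tool_rot: [[-0.99, -0.141, -0.0], [-0.141, 0.99, -0.0], [0.0, -0.0, -1.0]]
ft_force: [-3.0, -2.7, 1.7]
finger_gap: -0.0
grip_force: 1.7
t 22.8 tool own [-36.0251  68.2238] z 0.05619784223219365 y-yaw own 90.1292755544956 f [-2.9624 -2.6515  1.6972]
pivot in tool xy mm [ -70.7243 -133.3837]
peg n 64 own [ 88.9466 -66.5442] [ 89.9402 -63.6993] cam deg [np.float64(178.36037333954536), np.float64(181.35618684291813)] r 0.05495563578978113
plate own [-23.0001  34.6759] 0.96 39
```

```bash
python3 -m handwheel '[[[0,0,0],[-0.25,0,0],-1],[[0,0,0],[-0.25,0,0],-1],[[0,0,0],[-0.2,0,0],-1],[[0,0,0],[-0.15,0,0],-1],[[0,0,0],[-0.1,0,0],-1],[[0,0,0],[-0.08,0,0],-1],[[0,0,0],[0,0,0],-1]]';python3 mon.py
python3 -m handwheel '[[[0,0,0],[-0.06,0,0],-1],[[0,0,0],[-0.06,0,0],-1],[[0,0,0],[-0.06,0,0],-1],[[0,0,0],[0,0,0],-1],[[0,0,0],[0,0,0],-1]]'; python3 mon.py
```

```text
time: 23.6
tool_pos: [0.5685, 0.1073, 0.0562]
tool_rot: [[-0.99, -0.142, 0.0], [-0.142, 0.99, 0.0], [-0.001, 0.0, -1.0]]
ft_force: [-1.9, 0.4, -0.3]
finger_gap: -0.0001
grip_force: 0.4
t 23.6 tool own [-10.3761  68.6028] z 0.05624937881675972 y-yaw own 90.14858979671371 f [-1.9287  0.3987 -0.2688]
pivot in tool xy mm [ -45.0295 -133.7201]
peg n 59 own [ 88.7192 -66.409 ] [ 89.913  -63.2121] cam deg [np.float64(178.49751488971984), np.float64(181.86483236523702)] r 0.05494210615614602
plate own [ 2.2915 36.8808] 0.94 46
time: 24.2
tool_pos: [0.5693, 0.1073, 0.0559]
tool_rot: [[-0.99, -0.142, -0.007], [-0.142, 0.99, -0.001], [0.007, 0.0, -1.0]]
ft_force: [-16.1, -1.9, 10.8]
finger_gap: -0.0001
grip_force: 8.1
t 24.2 tool own [-9.5085 68.5206] z 0.055887174778786075 y-yaw own 90.14231634482253 f [-16.0579  -1.9398  10.839 ]
pivot in tool xy mm [ -44.1756 -133.6308]
peg n 59 own [ 89.2609 -66.4307] [ 89.5493 -63.2251] cam deg [np.float64(178.48967555605935), np.float64(181.86356897471666)] r 0.05457816669437304
plate own [ 3.6788 36.3623] 0.61 49
```

The force rose to 16 N with no further travel, so the carriage is against its stop. I back off and check.

```bash
python3 -m handwheel '[[[0,0,0],[0.3,0,0],-1],[[0,0,0],[0.6,0,0],-1],[[0,0,0],[0.8,0,0],-1],[[0,0,0],[0.5,0,-0.5],-1],[[0,0,0],[0.3,0,-1],-1],[[0,0,0],[0.3,0,-1],-1],[[0,0,0],[0.3,0,-1],-1],[[0,0,0],[0,0,-1],-1],[[0,0,0],[0,0,-1],-1],[[0,0,0],[0,0,0],-1]]';python3 mon.py
python3 - <<'E'
from h import *
t=optics.read_camera("top");s=optics.read_camera("side")
cv2.imwrite("pics/g.png",np.hstack([cv2.resize(t["pixels"][130:280,230:400],(400,353)),cv2.resize(s["pixels"][100:280,250:450],(392,353))])[:,:,::-1])
E
```

```text
time: 25.3
tool_pos: [0.4983, 0.0972, 0.1979]
tool_rot: [[-0.99, -0.141, 0.008], [-0.141, 0.99, 0.002], [-0.008, 0.001, -1.0]]
ft_force: [0.5, -0.7, 0.3]
finger_gap: 0.0001
grip_force: 0.0
t 25.3 tool own [-81.3199  68.3507] z 0.19791418161930485 y-yaw own 90.12262656058479 f [ 0.455  -0.6635  0.2819]
pivot in tool xy mm [-116.0318 -133.5993]
peg n 58 own [ 88.56  -66.176] [ 89.5224 -63.6692] cam deg [np.float64(178.74222363106952), np.float64(181.39824585426325)] r 0.05453865084786438
plate own [ 3.1345 63.459 ] 0.61 142
```

View pics/g.png

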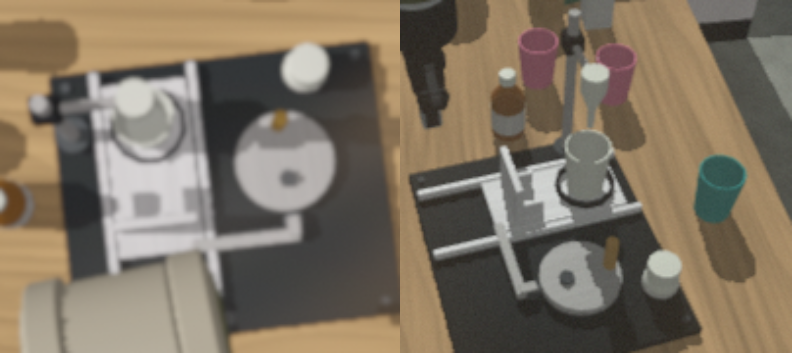

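Both views show the carriage home, with 69.5 mm of plate travel. The beaker is upright in its ring under the spout (left about (145,120), right about (588,165)). The cam is square, the jars and bottle are untouched, and the arm is clear.

```bash
python3 -c "
from station import arm; print(arm.hand_in())"
```

```text
the job is handed in; nothing more can be done
None
```

The job is handed in at about 25 s: the cam's low point faces the roller to within about 2°, the carriage is pushed home against its stop, the beaker stands upright under the spout, and the arm is clear of everything.

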